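Fetch the dewar's neck plug from the swing-out bin

TASK

The small dewar is standing open and its nickel neck plug is in the steel bin under the wire shelf, but the bronze packing nut and the black handwheel stand where the bin has to swing. Set both aside on the blue mat, swing the bin right out by its red knob, and seat the plug upright in the dewar's neck with its flange down on the rim, leaving the copper elbow in the bin. Then swing the bin shut and set the nut back on its round red pad and the handwheel, hub up, back on its square cork pad, each wholly within its pad.

Things in the scene. Friction and masses are not known exactly. Their poses are not given: they have to be found in the camera images.
- nut: knurled bronze packing nut standing upright on its round red pad: a round body 41 mm in diameter (knurl ridges 43 mm) on a hexagon foot of about the same width, 40 mm tall overall, dark bore on top; about 0.22 kg. Origin: centre of its underside, z up.
- wheel: black phenolic valve handwheel lying flat on its cork pad, hub up: rim 80 mm in outer diameter, 14 mm thick, three spokes, central round hub 27 mm in diameter reaching 50 mm above the underside (straight from 15 mm up; brass disc on top). Lift it by the hub from above. About 0.16 kg. Origin: centre of its underside, z up.
- plug: squat nickel-plated dewar neck plug upright in one of the bin's two compartments, 66 mm tall: tapered spigot 18 mm long (33 mm across its foot, 38 mm at the top), round flange 64 mm across from 18 to 24 mm above the foot, then a round grip 30 mm in diameter from 34 to 64 mm above the foot. About 0.3 kg. It may slide in the bin and topples if that is jerked. Origin: centre of its foot, z up.
- elbow: small copper 90 degree elbow fitting with frosted pale ends, lying in the other compartment, about 52 x 52 mm and 27 mm high. It stays in the bin. Origin: on its underside near its middle.
- pad_nut: round red pad fixed to the bench, 68 mm in diameter, 3 mm thick, in front of the bin, the place of the nut. Origin: centre of its underside; its top is 3 mm above.
- pad_wheel: square cork pad fixed to the bench, 106 x 106 mm, 3 mm thick, in front of the bin, the place of the handwheel. Origin: centre of its underside; its top is 3 mm above. x and y run along its edges.
- mat: blue rubber mat fixed to the bench at one side, 240 mm (its x) by 150 mm (its y), 3 mm thick: the place to set things aside. Origin: centre of its underside.
- dewar: small open stainless dewar with blue bands, fixed to the bench: body 104 mm in diameter, shoulder 126 mm up, upright neck 55 mm outside, 48 mm inside, its rim 165 mm above the bench. The plug's spigot hangs loosely in the neck (5 mm all round), its flange on the rim and its foot then 147 mm above the bench. Origin: centre of the dewar's underside.
- bin (a joint): angle (rad) of the steel bin about its upright hinge post: 0 shut under the shelf (as it starts), 1.4 stop fully out; grows anticlockwise from above, the knob end coming towards the robot. Under 2 N at the knob; stays where left. Wall tops 36 mm, inner floor 9 mm above the bench. The wire shelf, 128 mm high (its stock 170), covers all but the front 44 mm of the shut bin's 120 mm depth.
- bin_knob (a point): middle of the bin's round upright red knob: 18 mm in diameter, 42 to 80 mm above the bench, this point at 62; pinched from above it turns in the fingers. Axes turn with the bin: y along it from hinge end to free end, x from front wall to back. In these axes the hinge axis lies at x 0.040, y -0.235 m; the bin's inside spans x 0.043 to 0.157, y -0.217 to 0.027, a cross wall halfway.
There are look-alikes about, which are no part of the job. Leave any green look-alike of the nut alone. There is more than one size of the plug; the one meant has the size given above.

How it is judged:
By the outcome, as a careful person would: the job done as asked, in the order asked, and still so for the second after the job is handed in, with the robot touching nothing.
It also fails if it takes over 144 s, if anything falls off the work surface, if the arm or the gripper's body presses on something with over 40 N, if the wrist force passes 120 N, or if a joint passes its speed limit or range.

ROBOT

A 6-joint arm with a two-finger parallel gripper is mounted at the origin on the work surface. World frame = base frame: x ahead of the robot, y to its left, z up, the work surface at z = 0. Lengths are in m, angles in rad, forces in N, time in s.
With the tool pointing down it reaches from about 0.4 to 0.825 m from the base axis. Payload 7 kg.
Tool frame: the origin (TCP) lies midway between the tips of the shut fingers; the grasp point (between the pads) lies arm.grasp_offset behind it (arm.grasp_offset is the distance from the TCP to the grasp point, in m); z points along the fingers, y is the direction in which the jaws open and shut (so a half turn about z gives the same grasp; the last joint's range is limited). The gripper opens to 88 mm and grips with 3 to 60 N. Pads are 19 mm wide; open, the fingers measure 130 mm over their backs; the gripper's body (78 mm by 193 mm) begins 47 mm behind the grasp point.
Start: joints at [1.599, 0.359, 0.012, 0, -1.224, -0.288], TCP at [0.173, 0.652, 0.227] pointing down, gripper open.
Joint ranges: [-3.07, 3.07], [-1.43, 2.12], [-1.02, 1.25], [-3.03, 1.67], [-3.05, -0], [-3.03, 3.03]. Speed limits (rad/s): [2.39, 2.39, 3.01, 3.14, 3.14, 3.14].

INTERFACE

Orientations are given as a unit quaternion [w, x, y, z].
In Python, from cell import read_state, vision, arm gives the robot as it stands. The module is installed in compiled form; this text tells all that it offers.
- The arm moves only by the tool play_rows, never from a script. Its argument "moves" is a list of rows, each a list of 3 entries, a list of its own where there are three numbers: the shift along the world's x, y, z in mm, then the turn, a rotation vector about the world's x, y, z in degrees, then the opening, from 0 (shut) to 1 (fully open). A call has 1 to 20 rows; each row is the pose to reach, as a shift and turn from the pose commanded when the call began; what a row does not reach only later rows make up. A row lasts 1/8 s, in which the tool goes at most 62.5 mm and 10.7 degrees, less where a joint would pass 70% of its speed; a pose out of reach is approached as far as the arm can. A call with a gripper value outside its range is refused whole. The fingers move at their own pace and stop on an object; "grip_force" is the grip in N (left out, the last holds). Time passes only in rows, so rows that repeat a pose let the fingers close. It gives the time, the measured TCP pose, the force and the opening at its end, in the units of the state.
- read_state(): the state, without advancing time (a new reading comes with each control period).
- vision.read_camera(name): name is "scene" or "top"; returns the picture (384x512x3 uint8, blue, green, red); there is no depth.
- vision.camera_model(name): a dict with "fx", "fy", "cx", "cy" (pixels), "dist_coeffs" ([k1, k2, p1, p2, k3] as OpenCV has them; the pictures are not rectified), "R" (3x3) and "t" (3): a world point X has camera coordinates R X + t. Camera axes: x right, y down, z forward; pixel columns grow to the right and rows downward; lengths in m; the calibration is good to about 2 mm. A picture is of the moment at which its call begins. camera_model takes no time and is no camera call.
- arm.close_job(): hands the job in, once; it reports no verdict.
The state is a dict: "time_s": time; "joint_positions": joint angles; "joint_vel": joint speeds; "joint_efforts": joint torques, N m; "tool_pos": TCP position; "orientation": TCP orientation; "force": force on the tool from outside, world axes, zero at the start; "moment": the same for the moment, N m; "opening": finger opening in m.
Only numpy, scipy, OpenCV 4.12 (cv2) and the standard library are available. Lean on these libraries where they do the work, as an engineer would, in place of code of your own. Each camera call takes 0.05 s, during which the arm holds its last target. There are 200 camera calls.

## Working session

There is one attempt and no reset: what is moved stays moved. The work goes in short steps, Python scripts to look and compute and a tool call to move; the robot and the scene stay as the last step left them, time stands still between calls to the robot, and variables do not carry over. Pictures are saved under pics/ and viewed, about 12 in all and at most 16, crops included, and the job is handed in when it is done.

Besides the shell and the picture viewer there is one more tool, called as name([rows], argument=value, ...), one row to a line, values as JSON. play_rows: Moves the arm, as the interface text tells. Its arguments: {"type":"object","properties":{"moves":{"type":"array"},"grip_force":{"type":"number"}},"required":["moves"]}

```bash
mkdir -p pics; cat > h.py <<'E'
import numpy as np, cv2
from cell import read_state, vision, arm
def cam(n):
    m=vision.camera_model(n); K=np.array([[m['fx'],0,m['cx']],[0,m['fy'],m['cy']],[0,0,1]]); return K,np.array(m['dist_coeffs'],float),np.array(m['R']),np.array(m['t'])
def ray(n,uv):
    K,d,R,t=cam(n); p=cv2.undistortPoints(np.array([[uv]],float),K,d)[0,0]
    return -R.T@t, R.T@np.array([p[0],p[1],1])
def onz(n,uv,z):
    c,r=ray(n,uv); return c+r*(z-c[2])/r[2]
def proj(n,X):
    K,d,R,t=cam(n); return cv2.projectPoints(np.array(X,float).reshape(-1,1,3),cv2.Rodrigues(R)[0],t,K,d)[0][:,0]
E
python3 - <<'E'
from h import *
s=read_state(); print(s['tool_pos'],s['orientation'],s['opening'],s['time_s'],arm.grasp_offset)
for n in('scene','top'):
    im=vision.read_camera(n); cv2.imwrite(f'pics/{n}0.png',im); cv2.imwrite(f'pics/{n}0v.png',cv2.resize(im,(800,600),interpolation=cv2.INTER_CUBIC))
    K,d,R,t=cam(n); print(n,-R.T@t,R[2],K[0,0])
E
```

```text
[0.17329661 0.65186958 0.22564013] [ 8.16152242e-04  9.91568941e-01 -1.29577651e-01 -4.12785438e-05] 0.08740053992239788 0.0 0.0188
scene [ 1.22477017 -0.38847013  1.07915134] [-0.48151019  0.31925021 -0.81622744] 417.6976926418197
top [0.48399966 0.00893934 0.9446294 ] [ 0.16000222 -0.02669383 -0.98675566] 377.03449301118366
```

View pics/scene0v.png

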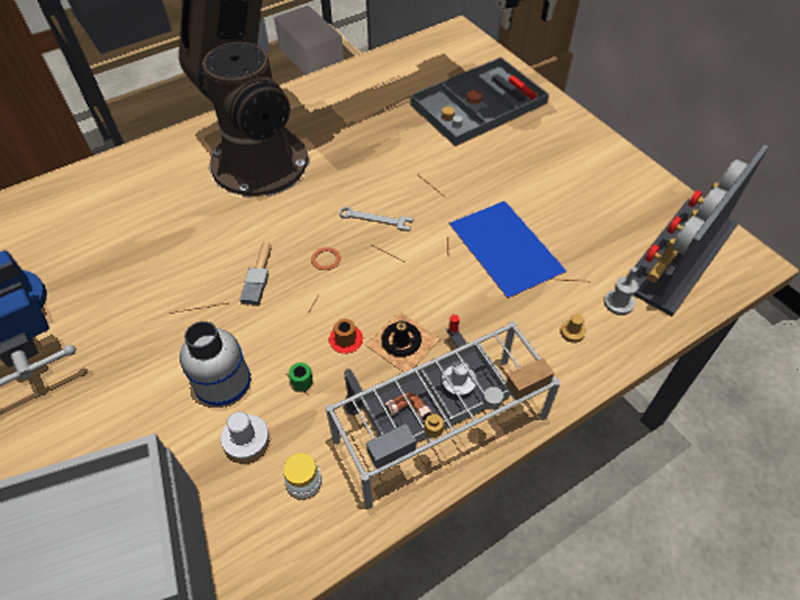

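View pics/top0v.png

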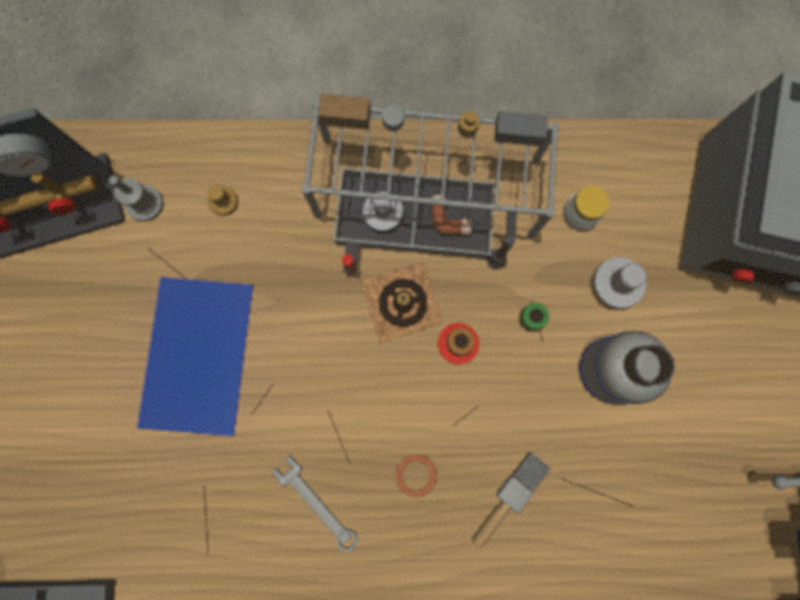

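Candidates (800x600 views). Plug: the one in the bin at scene (459,378) / top (383,212) matches. The larger plug by the dewar, scene (243,435) / top (620,283), and the grey/brass ones, scene (622,295), (573,327), (494,395), don't. Nut: bronze on the red pad, scene (345,333) / top (459,343), not the green one at (300,377). Next I measure.

```bash
python3 - <<'E'
from h import *
for n in('top','scene'):
    im=cv2.imread(f'pics/{n}0.png'); h=cv2.cvtColor(im,cv2.COLOR_BGR2HSV); H,S,V=cv2.split(h)
    for nm,m in(('red',((H<5)|(H>174))&(S>170)&(V>90)),('blue',(H>105)&(H<125)&(S>150)&(V>80))):
        k,l,st,c=cv2.connectedComponentsWithStats(m.astype(np.uint8))
        for i in range(1,k):
            if st[i,4]<25: continue
            z=.003 if nm=='blue' or st[i,4]>200 else .08
            print(n,nm,st[i],c[i].round(1),onz(n,c[i],z).round(4))
            if nm=='blue' and st[i,4]>2000:
                q=cv2.boxPoints(cv2.minAreaRect(np.argwhere(l==i)[:,::-1].astype(np.float32))); print([onz(n,p,.003)[:2].round(3) for p in q])
            if nm=='red' and st[i,4]>200:
                hull=cv2.convexHull(np.argwhere(l==i)[:,::-1].astype(np.float32))[:,0]
                P=np.array([onz(n,p,.003)[:2] for p in hull]).astype(np.float32); print('circ',cv2.minEnclosingCircle(P))
t=cv2.imread('pics/top0.png'); s=cv2.imread('pics/scene0.png')
a=cv2.resize(t[90:260,190:446],None,fx=3.1,fy=3.1,interpolation=cv2.INTER_CUBIC)
b=cv2.resize(s[190:330,110:370],None,fx=3.05,fy=3.05,interpolation=cv2.INTER_CUBIC)
cv2.imwrite('pics/ca.png',a);cv2.imwrite('pics/cb.png',b)
E
```

```text
top red [ 31 127  15   8  69] [ 37.6 129.9] [0.7733 0.5125 0.08  ]
top red [220 163   6   7  32] [222.4 166.4] [0.6819 0.0801 0.08  ]
top red [470 172  13   8  66] [476.2 175.2] [ 0.6548 -0.5198  0.08  ]
top red [281 207  25  26 201] [290.4 221.7] [ 0.5563 -0.0836  0.003 ]
circ ((0.5618487000465393, -0.09021289646625519), 0.03151661157608032)
top blue [  91  180   68   96 4305] [124.3 229.2] [0.5431 0.3271 0.003 ]
[array([0.442, 0.405]), array([0.676, 0.389]), array([0.656, 0.244]), array([0.422, 0.266])]
scene red [326  48  17  13  63] [333.6  54.2] [0.2053 0.6417 0.08  ]
scene red [442 122   7   9  34] [444.7 125.7] [0.7182 0.6973 0.08  ]
scene red [428 139   8   9  40] [431.5 142.8] [0.7481 0.6021 0.08  ]
scene red [414 157   8   9  39] [417.2 160.8] [0.7771 0.5073 0.08  ]
scene red [211 210  21  16 143] [221.4 219.2] [ 0.6217 -0.1169  0.08  ]
scene blue [ 288  129   74   61 2265] [324.1 158.9] [0.5598 0.3209 0.003 ]
[array([0.431, 0.261]), array([0.396, 0.428]), array([0.677, 0.384]), array([0.697, 0.235])]
scene blue [  0 161   7   9  46] [  2.5 164.7] [-0.0233 -0.5939  0.003 ]
scene blue [ 14 173  13  19 108] [ 21.7 181.8] [ 0.0864 -0.5617  0.003 ]
scene blue [  0 185  19  18 215] [  8.1 193.1] [ 0.1091 -0.6106  0.003 ]
```

View pics/ca.png

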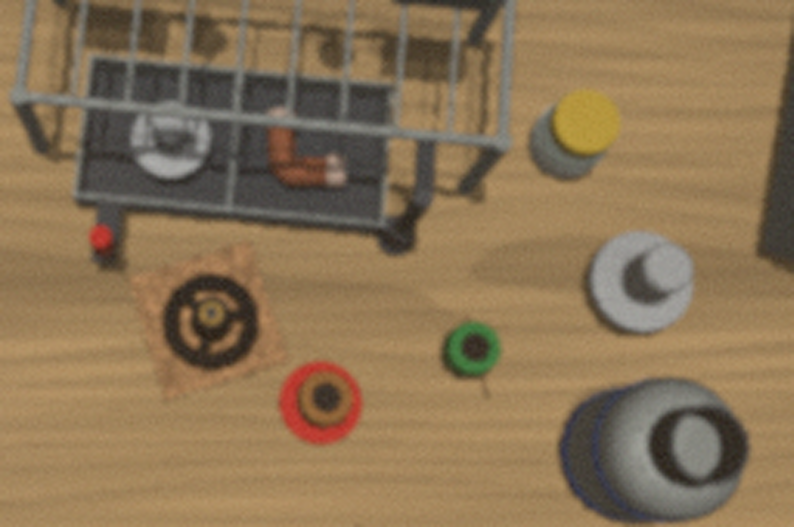

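View pics/cb.png

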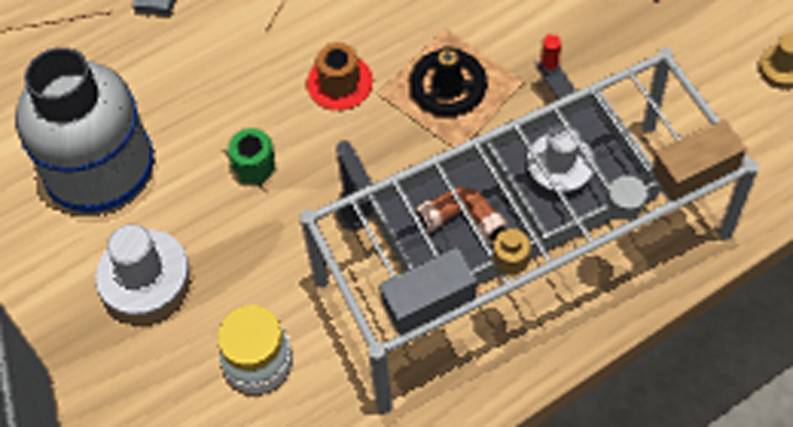

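Crop check: the in-bin plug at ca (171,142) is about 64 mm over its flange. The knob is at ca (101,237), nut bore (327,397), pad (321,403), hub (211,313) and dewar neck ~(699,446).

```bash
python3 - <<'E'
from h import *
A=lambda u,v,z:onz('top',(190+(u-1)/3.1,90+(v-1)/3.1),z)[:2].round(4)
B=lambda u,v,z:onz('scene',(110+(u-1)/3.05,190+(v-1)/3.05),z)[:2].round(4)
print('pad',A(321,403,.003),'rad',A(280,403,.003),A(362,403,.003),'scene',B(340,82,.003))
print('nut',A(327,397,.043),B(339,52,.043))
print('hub',A(211,313,.053),B(448,54,.053),'rim',A(210.5,322,.017),B(448,82,.017))
c=[A(130,278,.003),A(250,245,.003),A(288,355,.003),A(165,398,.003)];print('cork',c,np.mean(c,0));
c=[B(379,93,.003),B(447,31,.003),B(523,83,.003),B(453,143,.003)];print('corkS',c,np.mean(c,0))
print('plug fl',A(171,142,.033),A(131,142,.033),A(211,142,.033),'scene',B(561,163,.033),'grip top',B(563,143,.073))
print('knob',A(101,237,.08),B(551,39,.08))
print('neck top R,T,B edges',A(748,446,.165),A(699,407,.165),A(699,486,.165),'inner disc',A(698,446,.165))
print('neck scene',[B(*p,.165) for p in((62,74),(27,74),(98,74),(62,47),(62,100))])
print('green',A(475,347,.04),'bigplug',A(668,268,.1),B(131,245,.1))
print('hinge',A(399,230,.04),'bin corners',A(77,200,.036),A(383,228,.036),A(93,58,.036),A(395,87,.036))
print('shelf front corners',A(15,97,.128),A(503,148,.128),A(15,97,.17),B(308,218,.128),B(665,55,.128))
E
```

```text
pad [ 0.5613 -0.0908] rad [ 0.5617 -0.0577] [ 0.5609 -0.1241] scene [ 0.5666 -0.0916]
nut [ 0.5626 -0.0914] [ 0.5599 -0.0851]
hub [ 0.6278 -0.0023] [ 6.28e-01 -6.00e-04] rim [ 0.6263 -0.0022] [ 0.6354 -0.0059]
cork [array([0.6656, 0.063 ]), array([ 0.6923, -0.0358]), array([ 0.6006, -0.065 ]), array([0.5669, 0.035 ])] [ 0.63135 -0.0007 ]
corkS [array([ 0.5999, -0.0658]), array([0.574 , 0.0336]), array([0.671 , 0.0615]), array([ 0.69  , -0.0364])] [ 0.633725 -0.001775]
plug fl [0.7714 0.028 ] [0.7716 0.0603] [ 0.7712 -0.0043] scene [0.7798 0.0261] grip top [0.7809 0.0243]
knob [0.6825 0.0804] [0.6843 0.0811]
neck top R,T,B edges [ 0.5156 -0.3596] [ 0.5421 -0.3286] [ 0.4896 -0.3243] inner disc [ 0.516  -0.3258]
neck scene [array([ 0.5247, -0.3311]), array([ 0.5078, -0.3561]), array([ 0.542 , -0.3053]), array([ 0.4982, -0.3194]), array([ 0.5495, -0.342 ])]
green [ 0.6007 -0.2092] bigplug [ 0.6504 -0.3418] [ 0.6694 -0.3497]
hinge [ 0.6952 -0.153 ] bin corners [0.723  0.1032] [ 0.6979 -0.1409] [0.8418 0.0909] [ 0.8157 -0.155 ]
shelf front corners [0.7761 0.139 ] [ 0.7352 -0.2156] [0.7611 0.1323] [ 0.745  -0.2178] [0.7823 0.1338]
```

play_rows([
  [[100, -185, 0], [0, 0, 0], 1],
  [[200, -380, 0], [0, 0, 0], 0.8],
  [[300, -570, 0], [0, 0, 0], 0.8],
  [[389, -742, 0], [0, 0, 0], 0.8],
  [[389, -742, 0], [0, 0, 0], 0.8],
  [[389, -742, 0], [0, 0, 0], 0.8],
  [[389, -742, 0], [0, 0, 0], 0.8],
  [[389, -742, 0], [0, 0, 0], 0.8],
  [[389, -742, 0], [0, 0, 0], 0.8],
  [[389, -742, 0], [0, 0, 0], 0.8],
  [[389, -742, 0], [0, 0, 0], 0.8],
  [[389, -742, 0], [0, 0, 0], 0.8],
  [[389, -742, 0], [0, 0, 0], 0.8],
  [[389, -742, 0], [0, 0, 0], 0.8],
  [[389, -742, 0], [0, 0, 0], 0.8],
  [[389, -742, -50], [0, 0, 0], 0.8],
  [[389, -742, -100], [0, 0, 0], 0.8],
  [[389, -742, -130], [0, 0, 0], 0.8],
  [[389, -742, -130], [0, 0, 0], 0.8],
], grip_force=20)

```text
time_s: 2.48
tool_pos: [0.5603, -0.0891, 0.0945]
orientation: [0.001, 0.992, -0.129, -0.003]
force: [0.3, -0.2, 0.3]
opening: 0.0703
```

```bash
python3 - <<'E'
from h import *
s=read_state(); print(s['tool_pos'],s['orientation'],s['joint_positions'],s['force'])
t=vision.read_camera('top'); c=vision.read_camera('scene')
a=cv2.resize(t[100:300,190:450],(520,400)); b=cv2.resize(c[130:290,110:370],(520,320))
cv2.imwrite('pics/p1.png',np.vstack([a,b])[:600] if 0 else np.vstack([cv2.resize(a,(390,300)),cv2.resize(b,(390,240))]))
E
```

```text
[ 0.56028217 -0.08912112  0.09445562] [ 5.98928978e-04  9.91611904e-01 -1.29225064e-01 -2.52126493e-03] [ 1.86824999e-01  3.07679659e-01 -3.94903870e-01 -5.61819667e-04
 -8.73377814e-01  1.12515749e+00] [ 0.3368877  -0.19309382  0.27614118]
```

View pics/p1.png

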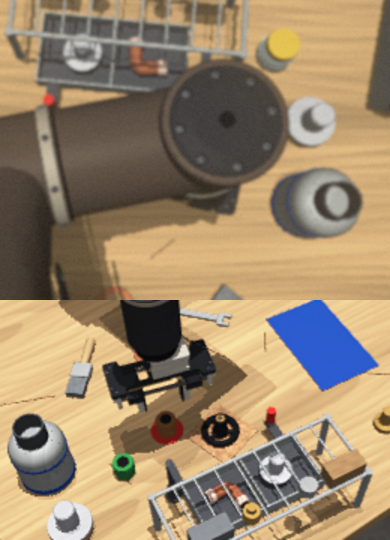

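The gripper's long side runs along the jaws; it is above the nut (scene crop ~ (167,425)). Descend and grasp.

play_rows([
  [[1, 0, -30], [0, 0, 0], 0.8],
  [[1, 0, -60], [0, 0, 0], 0.8],
  [[1, 0, -75], [0, 0, 0], 0.8],
  [[1, 0, -82], [0, 0, 0], 0.8],
  [[1, 0, -82], [0, 0, 0], 0.8],
  [[1, 0, -82], [0, 0, 0], 0.3],
  [[1, 0, -82], [0, 0, 0], 0.3],
  [[1, 0, -82], [0, 0, 0], 0.3],
  [[1, 0, -82], [0, 0, 0], 0.3],
  [[1, 0, -82], [0, 0, 0], 0.3],
  [[1, 0, -82], [0, 0, 0], 0.3],
  [[1, 0, -82], [0, 0, 0], 0.3],
], grip_force=25)

```text
time_s: 4.08
tool_pos: [0.5635, -0.0898, 0.0149]
orientation: [0.0, 0.992, -0.129, 0.0]
force: [-1.9, -1.1, 5.8]
opening: 0.0408
```

play_rows([
  [[0, 0, 20], [0, 0, 0], 0.3],
  [[0, 0, 60], [0, 0, 0], 0.3],
  [[0, 0, 95], [0, 0, 0], 0.3],
  [[-10, 50, 95], [0, 0, 0], 0.3],
  [[-20, 100, 95], [0, 0, 0], 0.3],
  [[-30, 150, 95], [0, 0, 0], 0.3],
  [[-40, 200, 95], [0, 0, 0], 0.3],
  [[-50, 250, 95], [0, 0, 0], 0.3],
  [[-60, 300, 95], [0, 0, 0], 0.3],
  [[-68, 350, 95], [0, 0, 0], 0.3],
  [[-75, 400, 95], [0, 0, 0], 0.3],
  [[-78, 425, 95], [0, 0, 0], 0.3],
  [[-78, 425, 95], [0, 0, 0], 0.3],
  [[-78, 425, 95], [0, 0, 0], 0.3],
  [[-78, 425, 50], [0, 0, 0], 0.3],
  [[-78, 425, 20], [0, 0, 0], 0.3],
  [[-78, 425, 8], [0, 0, 0], 0.3],
  [[-78, 425, 1], [0, 0, 0], 0.3],
  [[-78, 425, 1], [0, 0, 0], 0.3],
  [[-78, 425, 1], [0, 0, 0], 0.3],
])

```text
time_s: 6.58
tool_pos: [0.486, 0.3358, 0.0166]
orientation: [-0.001, 0.992, -0.13, 0.0]
force: [0.6, -1.0, -3.8]
opening: 0.0402
```

play_rows([
  [[0, 0, 0], [0, 0, 0], 0.8],
  [[0, 0, 0], [0, 0, 0], 0.8],
  [[0, 0, 0], [0, 0, 0], 0.8],
  [[0, 0, 30], [0, 0, 0], 0.8],
  [[0, 0, 80], [0, 0, 0], 0.8],
  [[0, 0, 110], [0, 0, 0], 0.8],
  [[45, -110, 110], [0, 0, 0], 0.7],
  [[95, -220, 110], [0, 0, 0], 0.7],
  [[142, -337, 110], [0, 0, 0], 0.7],
  [[142, -337, 110], [0, 0, 0], 0.7],
  [[142, -337, 110], [0, 0, 0], 0.7],
  [[142, -337, 110], [0, 0, 0], 0.7],
  [[142, -337, 110], [0, 0, 0], 0.7],
  [[142, -337, 110], [0, 0, 0], 0.7],
])

```text
time_s: 8.32
tool_pos: [0.6272, -0.0019, 0.1254]
orientation: [-0.0, 0.992, -0.13, -0.0]
force: [0.1, 0.3, -0.5]
opening: 0.0617
```

play_rows([
  [[0, 0, -40], [0, 0, 0], 0.7],
  [[0, 0, -75], [0, 0, 0], 0.7],
  [[0, 0, -95], [0, 0, 0], 0.7],
  [[0, 0, -102], [0, 0, 0], 0.7],
  [[0, 0, -102], [0, 0, 0], 0.7],
  [[0, 0, -102], [0, 0, 0], 0.2],
  [[0, 0, -102], [0, 0, 0], 0.2],
  [[0, 0, -102], [0, 0, 0], 0.2],
  [[0, 0, -102], [0, 0, 0], 0.2],
  [[0, 0, -102], [0, 0, 0], 0.2],
  [[0, 0, -102], [0, 0, 0], 0.2],
  [[0, 0, -102], [0, 0, 0], 0.2],
])

```text
time_s: 9.82
tool_pos: [0.6275, -0.0018, 0.0238]
orientation: [0.0, 0.992, -0.13, 0.0]
force: [-1.2, -0.4, 4.6]
opening: 0.0264
```

play_rows([
  [[0, 0, 20], [0, 0, 0], 0.2],
  [[0, 0, 60], [0, 0, 0], 0.2],
  [[0, 0, 110], [0, 0, 0], 0.2],
  [[-5, 50, 110], [0, 0, 0], 0.2],
  [[-10, 100, 110], [0, 0, 0], 0.2],
  [[-14, 150, 110], [0, 0, 0], 0.2],
  [[-17, 200, 110], [0, 0, 0], 0.2],
  [[-20, 250, 110], [0, 0, 0], 0.2],
  [[-22, 300, 110], [0, 0, 0], 0.2],
  [[-22, 322, 110], [0, 0, 0], 0.2],
  [[-22, 322, 110], [0, 0, 0], 0.2],
  [[-22, 322, 110], [0, 0, 0], 0.2],
  [[-22, 322, 60], [0, 0, 0], 0.2],
  [[-22, 322, 25], [0, 0, 0], 0.2],
  [[-22, 322, 8], [0, 0, 0], 0.2],
  [[-22, 322, 1], [0, 0, 0], 0.2],
  [[-22, 322, 1], [0, 0, 0], 0.2],
  [[-22, 322, 1], [0, 0, 0], 0.2],
])

```text
time_s: 12.08
tool_pos: [0.6062, 0.3209, 0.026]
orientation: [-0.001, 0.992, -0.129, 0.001]
force: [0.3, 0.6, -1.2]
opening: 0.0264
```

play_rows([
  [[0, 0, 0], [0, 0, 0], 0.7],
  [[0, 0, 0], [0, 0, 0], 0.7],
  [[0, 0, 0], [0, 0, 0], 0.7],
  [[0, 0, 40], [0, 0, 0], 0.7],
  [[0, 0, 90], [0, 0, 0], 0.7],
  [[0, 0, 140], [0, 0, 0], 0.7],
  [[-10, 60, 150], [0, 0, 0], 0.7],
  [[-10, 60, 150], [0, 0, 0], 0.7],
])

```text
time_s: 13.08
tool_pos: [0.5952, 0.3839, 0.1762]
orientation: [-0.001, 0.992, -0.128, 0.001]
force: [-0.4, -0.2, -0.1]
opening: 0.0615
```

```bash
python3 - <<'E'
from h import *
s=read_state(); print(s['tool_pos'],s['time_s'])
t=vision.read_camera('top'); c=vision.read_camera('scene')
cv2.imwrite('pics/top1.png',t);cv2.imwrite('pics/scene1.png',c)
a=cv2.resize(t[90:260,190:446],None,fx=2,fy=2,interpolation=cv2.INTER_CUBIC); b=cv2.resize(c[120:290,114:370],None,fx=2,fy=2,interpolation=cv2.INTER_CUBIC)
cv2.imwrite('pics/p2.png',cv2.resize(np.vstack([a,b]),None,fx=.88,fy=.88))
E
```

```text
[0.59523044 0.38392171 0.17618378] 13.075
```

View pics/p2.png

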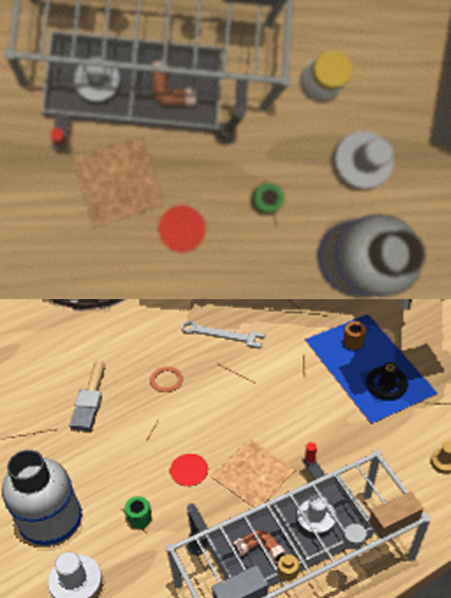

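Nut and wheel stand on the mat at p2 (355,330) and (388,378), and both pads are clear. Next I move over the knob, get precise pad and dewar values, and print arc waypoints.

play_rows([
  [[30, -100, 0], [0, 0, 3], 0.6],
  [[60, -200, 0], [0, 0, 6], 0.6],
  [[88, -300, 0], [0, 0, 9], 0.6],
  [[88, -300, 0], [0, 0, 9], 0.6],
  [[88, -300, 0], [0, 0, 9], 0.6],
  [[88, -300, 0], [0, 0, 9], 0.6],
  [[88, -300, 0], [0, 0, 9], 0.6],
  [[88, -300, -50], [0, 0, 9], 0.6],
  [[88, -300, -90], [0, 0, 9], 0.6],
  [[88, -300, -115], [0, 0, 9], 0.6],
  [[88, -300, -127], [0, 0, 9], 0.6],
  [[88, -300, -127], [0, 0, 9], 0.6],
  [[88, -300, -127], [0, 0, 9], 0.1],
  [[88, -300, -127], [0, 0, 9], 0.1],
  [[88, -300, -127], [0, 0, 9], 0.1],
  [[88, -300, -127], [0, 0, 9], 0.1],
  [[88, -300, -127], [0, 0, 9], 0.1],
  [[88, -300, -127], [0, 0, 9], 0.1],
  [[88, -300, -127], [0, 0, 9], 0.1],
], grip_force=8)

```text
time_s: 15.55
tool_pos: [0.6837, 0.0812, 0.048]
orientation: [-0.0, 0.999, -0.051, 0.0]
force: [-0.7, 5.3, 2.1]
opening: 0.018
```

```bash
python3 - <<'E'
from h import *
s=read_state(); print(s['tool_pos'],s['opening'],s['force'])
for n in('top','scene'):
    im=cv2.imread(f'pics/{n}1.png'); H,S,V=cv2.split(cv2.cvtColor(im,cv2.COLOR_BGR2HSV))
    m=(((H<6)|(H>174))&(S>150)&(V>90)).astype(np.uint8)
    k,l,st,c=cv2.connectedComponentsWithStats(m)
    for i in range(1,k):
        if st[i,4]>200: print(n,st[i],onz(n,c[i],.003).round(4))
    p=proj(n,[[.632,-.001,.003]])[0]; u,v=p.astype(int); w=im[v-40:v+40,u-40:u+40]
    hh=cv2.cvtColor(w,cv2.COLOR_BGR2HSV); 
    print(hh[40,40],hh[2,2],hh[75,5])
p=np.radians(93.7)
for k in range(0,81,2):
    a=p+np.radians(k); print(k,(238.4*(np.cos(a)-np.cos(p))).round(),(238.4*(np.sin(a)-np.sin(p))).round(),end=' | ')
E
```

```text
[0.68372501 0.08116539 0.04800103] 0.017990059353052968 [-0.72532733  5.26427051  2.11385151]
top [280 207  26  26 516] [ 0.5617 -0.0902  0.003 ]
[ 14 117 165] [30 24 96] [ 19 110 167]
scene [211 208  21  18 308] [ 0.5662 -0.0918  0.003 ]
[ 14 122 209] [ 18 103 231] [ 16 105 122]
0 0.0 0.0 | 2 -8.0 -1.0 | 4 -17.0 -2.0 | 6 -25.0 -3.0 | 8 -33.0 -4.0 | 10 -41.0 -6.0 | 12 -49.0 -8.0 | 14 -57.0 -11.0 | 16 -65.0 -13.0 | 18 -73.0 -16.0 | 20 -80.0 -20.0 | 22 -88.0 -23.0 | 24 -95.0 -27.0 | 26 -103.0 -31.0 | 28 -110.0 -35.0 | 30 -117.0 -40.0 | 32 -124.0 -44.0 | 34 -130.0 -49.0 | 36 -137.0 -54.0 | 38 -143.0 -60.0 | 40 -149.0 -66.0 | 42 -155.0 -71.0 | 44 -161.0 -77.0 | 46 -166.0 -84.0 | 48 -172.0 -90.0 | 50 -177.0 -97.0 | 52 -182.0 -104.0 | 54 -186.0 -111.0 | 56 -190.0 -118.0 | 58 -195.0 -125.0 | 60 -198.0 -132.0 | 62 -202.0 -140.0 | 64 -205.0 -147.0 | 66 -208.0 -155.0 | 68 -211.0 -163.0 | 70 -213.0 -171.0 | 72 -216.0 -179.0 | 74 -218.0 -187.0 | 76 -219.0 -195.0 | 78 -221.0 -203.0 | 80 -222.0 -212.0 |
```

play_rows([
  [[-3, 0, 0], [0, 0, 0], 0.1],
  [[-8, -1, 0], [0, 0, 0], 0.1],
  [[-17, -2, 0], [0, 0, 0], 0.1],
  [[-25, -3, 0], [0, 0, 0], 0.1],
  [[-33, -4, 0], [0, 0, 0], 0.1],
  [[-41, -6, 0], [0, 0, 0], 0.1],
  [[-49, -8, 0], [0, 0, 0], 0.1],
  [[-57, -11, 0], [0, 0, 0], 0.1],
  [[-65, -13, 0], [0, 0, 0], 0.1],
  [[-73, -16, 0], [0, 0, 0], 0.1],
  [[-80, -20, 0], [0, 0, 0], 0.1],
  [[-88, -23, 0], [0, 0, 0], 0.1],
  [[-95, -27, 0], [0, 0, 0], 0.1],
  [[-103, -31, 0], [0, 0, 0], 0.1],
  [[-110, -35, 0], [0, 0, 0], 0.1],
  [[-115, -38, 0], [0, 0, 0], 0.1],
  [[-117, -40, 0], [0, 0, 0], 0.1],
  [[-117, -40, 0], [0, 0, 0], 0.1],
])

```text
time_s: 17.8
tool_pos: [0.5645, 0.0417, 0.0475]
orientation: [-0.001, 0.999, -0.051, -0.001]
force: [-9.8, 14.6, 5.3]
opening: 0.0176
```

play_rows([
  [[-4, 1, 0], [0, 0, 0], 0.1],
  [[-7, -1, 0], [0, 0, 0], 0.1],
  [[-11, -3, 0], [0, 0, 0], 0.1],
  [[-17, -8, 0], [0, 0, 0], 0.1],
  [[-24, -13, 0], [0, 0, 0], 0.1],
  [[-30, -19, 0], [0, 0, 0], 0.1],
  [[-36, -25, 0], [0, 0, 0], 0.1],
  [[-42, -30, 0], [0, 0, 0], 0.1],
  [[-48, -36, 0], [0, 0, 0], 0.1],
  [[-53, -43, 0], [0, 0, 0], 0.1],
  [[-59, -49, 0], [0, 0, 0], 0.1],
  [[-64, -56, 0], [0, 0, 0], 0.1],
  [[-69, -63, 0], [0, 0, 0], 0.1],
  [[-71, -67, 0], [0, 0, 0], 0.1],
  [[-73, -70, 0], [0, 0, 0], 0.1],
  [[-73, -70, 0], [0, 0, 0], 0.1],
])

```text
time_s: 19.8
tool_pos: [0.4926, -0.0301, 0.0475]
orientation: [0.0, 0.999, -0.052, -0.001]
force: [-5.0, 3.5, 3.4]
opening: 0.0179
```

play_rows([
  [[-3, -3, 0], [0, 0, 0], 0.1],
  [[-5, -7, 0], [0, 0, 0], 0.1],
  [[-10, -14, 0], [0, 0, 0], 0.1],
  [[-13, -21, 0], [0, 0, 0], 0.1],
  [[-17, -29, 0], [0, 0, 0], 0.1],
  [[-20, -36, 0], [0, 0, 0], 0.1],
  [[-23, -44, 0], [0, 0, 0], 0.1],
  [[-26, -52, 0], [0, 0, 0], 0.1],
  [[-28, -60, 0], [0, 0, 0], 0.1],
  [[-31, -68, 0], [0, 0, 0], 0.1],
  [[-33, -76, 0], [0, 0, 0], 0.1],
  [[-34, -84, 0], [0, 0, 0], 0.1],
  [[-36, -92, 0], [0, 0, 0], 0.1],
  [[-37, -98, 0], [0, 0, 0], 0.1],
  [[-37, -102, 0], [0, 0, 0], 0.1],
  [[-37, -103, 0], [0, 0, 0], 0.1],
  [[-37, -103, 0], [0, 0, 0], 0.1],
])

```text
time_s: 21.92
tool_pos: [0.4562, -0.1312, 0.0475]
orientation: [-0.001, 0.999, -0.052, -0.0]
force: [-3.8, 14.8, 4.9]
opening: 0.0192
```

play_rows([
  [[0, -1, 0], [0, 0, 0], 0.3],
  [[0, 2, 0], [0, 0, 0], 0.6],
  [[0, 2, 0], [0, 0, 0], 0.6],
  [[0, 2, 30], [0, 0, 0], 0.6],
  [[0, 2, 80], [0, 0, 0], 0.6],
  [[0, 2, 130], [0, 0, 0], 0.6],
  [[30, 160, 150], [0, 0, 0], 0.6],
  [[60, 300, 150], [0, 0, 0], 0.6],
  [[120, 480, 150], [0, 0, 0], 0.6],
  [[120, 480, 150], [0, 0, 0], 0.6],
  [[120, 480, 150], [0, 0, 0], 0.6],
  [[120, 480, 150], [0, 0, 0], 0.6],
  [[120, 480, 150], [0, 0, 0], 0.6],
  [[120, 480, 150], [0, 0, 0], 0.6],
  [[120, 480, 150], [0, 0, 0], 0.6],
  [[120, 480, 150], [0, 0, 0], 0.6],
])

```text
time_s: 23.92
tool_pos: [0.5761, 0.3471, 0.1968]
orientation: [0.001, 0.999, -0.051, -0.0]
force: [-0.2, -0.8, -0.1]
opening: 0.0526
```

```bash
python3 - <<'E'
from h import *
s=read_state(); print(s['tool_pos'],s['time_s'])
t=vision.read_camera('top'); c=vision.read_camera('scene')
cv2.imwrite('pics/top2.png',t);cv2.imwrite('pics/scene2.png',c)
a=cv2.resize(t[130:270,230:440],None,fx=2.8,fy=2.8,interpolation=cv2.INTER_CUBIC)
cv2.imwrite('pics/ta.png',a)
b=cv2.resize(c[130:290,100:340],None,fx=3.2,fy=3.2,interpolation=cv2.INTER_CUBIC)
cv2.imwrite('pics/tb.png',b)
E
```

```text
[0.57613071 0.34711526 0.19676768] 23.925
```

View pics/ta.png

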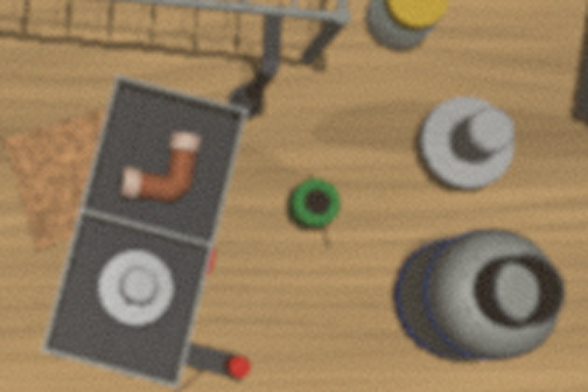

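View pics/tb.png

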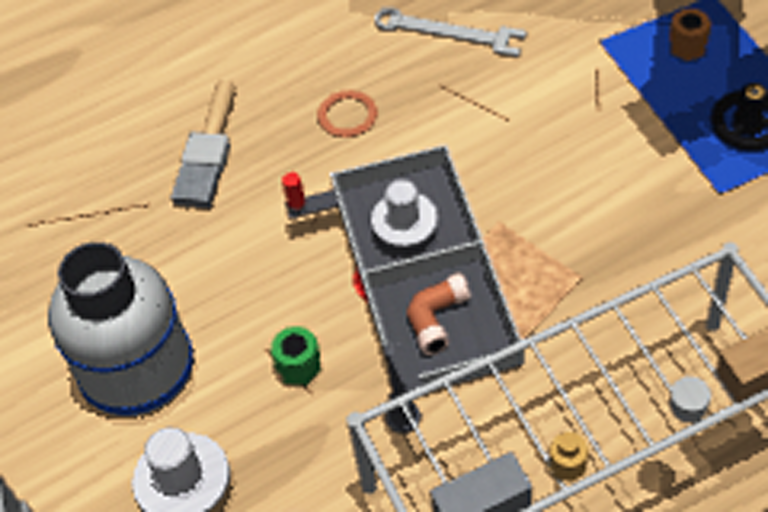

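```bash
python3 - <<'E'
from h import *
A=lambda u,v,z:onz('top',(230+(u-.9)/2.8,130+(v-.9)/2.8),z)[:2].round(4)
B=lambda u,v,z:onz('scene',(100+(u-1.1)/3.2,130+(v-1.1)/3.2),z)[:2].round(4)
print('knob',A(238,366,.08),B(291,180,.08))
print('plug',A(136,287,.033),A(138,286,.075),'|',B(404,216,.033),B(402,190,.075))
print('neck',A(563,292,.165),A(519,252,.165),A(519,332,.165),'|',B(95,268,.165),[B(*p,.165) for p in((58,268),(132,268),(95,243),(95,293))])
# dark neck masks
for n,f,im in(('top',1,cv2.imread('pics/top2.png')),('scene',1,cv2.imread('pics/scene2.png'))):
    u,v=proj(n,[[.519,-.331,.165]])[0].astype(int); w=cv2.cvtColor(im,cv2.COLOR_BGR2GRAY)[v-28:v+28,u-28:u+28]
    m=(w<62).astype(np.uint8); k,l,st,c=cv2.connectedComponentsWithStats(m)
    i=1+np.argmax(st[1:,4]); print(n,st[i],[u-28,v-28])
    for y in range(8,50,3): print(''.join('#' if x else '.' for x in m[y]))
E
```

```text
knob [ 0.4622 -0.1288] [ 0.4668 -0.1325]
plug [ 0.5292 -0.0507] [ 0.5279 -0.0496] | [ 0.5312 -0.0506] [ 0.532 -0.05 ]
neck [ 0.5147 -0.359 ] [ 0.5448 -0.3285] [ 0.4859 -0.3238] | [ 0.5221 -0.3318] [array([ 0.5052, -0.357 ]), array([ 0.5391, -0.3066]), array([ 0.4988, -0.3216]), array([ 0.5449, -0.3418])]
top [ 26  18  15  23 150] [np.int64(389), np.int64(204)]
........................................................
........................................................
........................................................
........................................................
................####.........#######....................
.............#####..............#######.................
............#####.................######................
...........######.................#######...............
............#####.................#######...............
.............#####................######................
...............######...........######..................
.....................#####..............................
.....................................................
[... 217 characters left out ...]
................
........................................................
........................................................
........................................................
........................##########......................
....................################....................
..................###################.#.................
..................########...........###................
..................#.###...........#######...............
....................#####################...........#...
.....................##################.................
.......................#############.................#..
.....................................................###
```

Plug is upright in the swung-out bin at ta (136,287) → (.530,-.050); neck centre is near (.5185,-.3317); elbow is in the other compartment. Grasp the plug.

play_rows([
  [[-46, -397, 0], [0, 0, 0], 0.6],
  [[-46, -397, 0], [0, 0, 0], 0.6],
  [[-46, -397, 0], [0, 0, 0], 0.6],
  [[-46, -397, 0], [0, 0, 0], 0.6],
  [[-46, -397, 0], [0, 0, 0], 0.6],
  [[-46, -397, 0], [0, 0, 0], 0.6],
  [[-46, -397, 0], [0, 0, 0], 0.6],
  [[-46, -397, 0], [0, 0, 0], 0.6],
  [[-46, -397, -50], [0, 0, 0], 0.6],
  [[-46, -397, -100], [0, 0, 0], 0.6],
  [[-46, -397, -135], [0, 0, 0], 0.6],
  [[-46, -397, -150], [0, 0, 0], 0.6],
  [[-46, -397, -156], [0, 0, 0], 0.6],
  [[-46, -397, -156], [0, 0, 0], 0.5],
  [[-46, -397, -156], [0, 0, 0], 0.4],
  [[-46, -397, -156], [0, 0, 0], 0.2],
  [[-46, -397, -156], [0, 0, 0], 0.2],
  [[-46, -397, -156], [0, 0, 0], 0.2],
  [[-46, -397, -156], [0, 0, 0], 0.2],
  [[-46, -397, -156], [0, 0, 0], 0.2],
], grip_force=25)

```text
time_s: 26.52
tool_pos: [0.5312, -0.0496, 0.0424]
orientation: [-0.0, 0.999, -0.051, 0.001]
force: [-0.1, 0.7, 6.1]
opening: 0.0295
```

play_rows([
  [[0, 0, 10], [0, 0, 0], 0.2],
  [[0, 0, 40], [0, 0, 0], 0.2],
  [[0, 0, 90], [0, 0, 0], 0.2],
  [[0, 0, 140], [0, 0, 0], 0.2],
  [[0, 0, 180], [0, 0, 0], 0.2],
  [[-2, -40, 180], [0, 0, 0], 0.2],
  [[-4, -80, 180], [0, 0, 0], 0.2],
  [[-6, -130, 180], [0, 0, 0], 0.2],
  [[-8, -180, 180], [0, 0, 0], 0.2],
  [[-10, -230, 180], [0, 0, 0], 0.2],
  [[-11, -265, 180], [0, 0, 0], 0.2],
  [[-12, -282, 180], [0, 0, 0], 0.2],
  [[-12, -282, 180], [0, 0, 0], 0.2],
  [[-12, -282, 180], [0, 0, 0], 0.2],
  [[-12, -282, 175], [0, 0, 0], 0.2],
  [[-12, -282, 175], [0, 0, 0], 0.2],
])

```text
time_s: 28.52
tool_pos: [0.5183, -0.3307, 0.2161]
orientation: [-0.0, 0.999, -0.051, -0.0]
force: [-0.1, 0.4, -1.9]
opening: 0.0295
```

```bash
python3 - <<'E'
from h import *
s=read_state(); print(s['tool_pos'],s['opening'],s['force'],s['time_s'])
t=vision.read_camera('top'); c=vision.read_camera('scene')
cv2.imwrite('pics/top3.png',t);cv2.imwrite('pics/scene3.png',c)
x=s['tool_pos']; zf=x[2]-.0424+.009
print('foot',zf,proj('scene',[[x[0],x[1],zf],[x[0],x[1],zf+.021],[.5187,-.3317,.165]]))
b=cv2.resize(c[160:260,80:200],None,fx=5,fy=5,interpolation=cv2.INTER_CUBIC)
cv2.imwrite('pics/d.png',b)
E
```

```text
[ 0.51828683 -0.33073731  0.21611201] 0.02945730696150768 [-0.08702323  0.37777049 -1.8901741 ] 28.525
foot 0.18271200754222416 [[127.38651498 208.3981608 ]
 [125.25654739 203.74801134]
 [128.85446089 212.48400662]]
```

View pics/d.png

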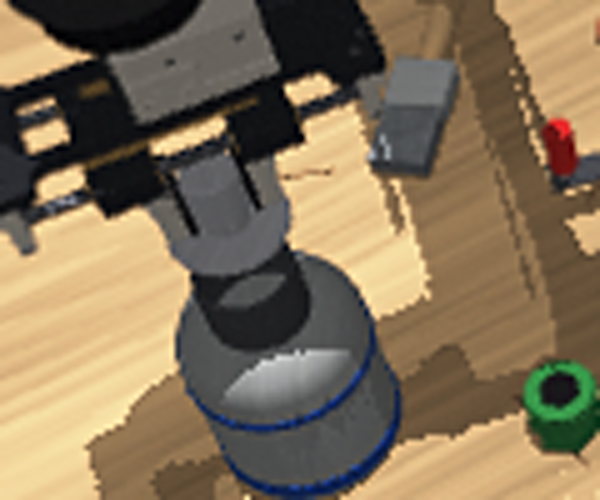

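play_rows([
  [[0, -1, -8], [0, 0, 0], 0.2],
  [[0, -1, -14], [0, 0, 0], 0.2],
  [[0, -1, -18], [0, 0, 0], 0.2],
  [[0, -1, -22], [0, 0, 0], 0.2],
  [[0, -1, -25], [0, 0, 0], 0.2],
  [[0, -1, -25], [0, 0, 0], 0.2],
])

```text
time_s: 29.38
tool_pos: [0.5183, -0.3327, 0.1913]
orientation: [-0.0, 0.999, -0.051, -0.0]
force: [0.8, -0.2, -2.1]
opening: 0.0297
```

play_rows([
  [[0, 0, -4], [0, 0, 0], 0.2],
  [[0, 0, -7], [0, 0, 0], 0.2],
  [[0, 0, -9], [0, 0, 0], 0.2],
  [[0, 0, -11], [0, 0, 0], 0.2],
  [[0, 0, -11], [0, 0, 0], 0.2],
])

```text
time_s: 30.0
tool_pos: [0.5185, -0.3327, 0.1807]
orientation: [0.0, 0.999, -0.051, 0.0]
force: [-0.0, 0.1, -1.4]
opening: 0.0297
```

play_rows([
  [[0, 0, -1], [0, 0, 0], 0.2],
  [[0, 0, -1.5], [0, 0, 0], 0.2],
  [[0, 0, -1.5], [0, 0, 0], 0.2],
])

```text
time_s: 30.38
tool_pos: [0.5186, -0.3329, 0.1805]
orientation: [0.0, 0.999, -0.051, 0.001]
force: [-1.7, 1.8, 7.7]
opening: 0.0295
```

play_rows([
  [[0, 0, 0], [0, 0, 0], 0.5],
  [[0, 0, 0], [0, 0, 0], 0.6],
  [[0, 0, 0], [0, 0, 0], 0.6],
  [[0, 0, 20], [0, 0, 0], 0.6],
  [[0, 0, 60], [0, 0, 0], 0.6],
  [[0, 0, 90], [0, 0, 0], 0.6],
  [[-20, 60, 90], [0, 0, 0], 0.6],
  [[-40, 130, 90], [0, 0, 0], 0.6],
  [[-58, 201, 90], [0, 0, 0], 0.6],
  [[-58, 201, 90], [0, 0, 0], 0.6],
  [[-58, 201, 90], [0, 0, 0], 0.6],
  [[-58, 201, 50], [0, 0, 0], 0.6],
  [[-58, 201, 50], [0, 0, 0], 0.6],
])

```text
time_s: 32.0
tool_pos: [0.4588, -0.1322, 0.2268]
orientation: [0.0, 0.999, -0.052, -0.003]
force: [-0.2, -0.3, 0.6]
opening: 0.0527
```

```bash
python3 - <<'E'
from h import *
s=read_state(); print(s['tool_pos'],s['opening'],s['force'],s['time_s'])
t=vision.read_camera('top'); c=vision.read_camera('scene')
cv2.imwrite('pics/top4.png',t)
a=cv2.resize(t[130:290,230:450],(550,400),interpolation=cv2.INTER_CUBIC)
b=cv2.resize(c[150:260,80:300],(550,275),interpolation=cv2.INTER_CUBIC)
cv2.imwrite('pics/e.png',cv2.resize(np.vstack([a,b]),None,fx=.88,fy=.88))
E
```

```text
[ 0.45875491 -0.13219949  0.22680331] 0.052735314674689115 [-0.22900604 -0.33109428  0.61074715] 32.0
```

View pics/e.png

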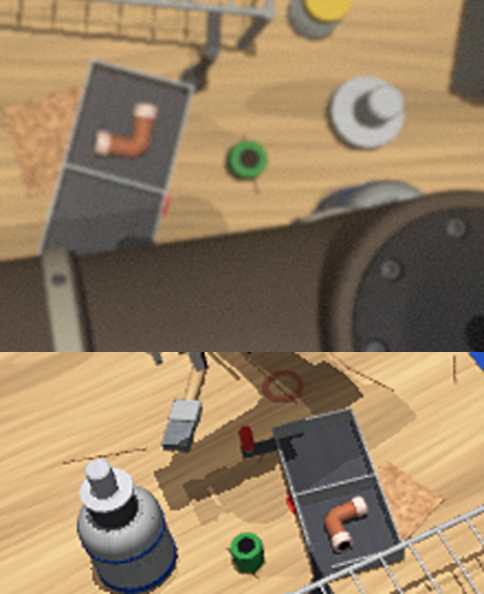

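Plug sits upright with its flange on the rim, e.png (105,490); the elbow is still in the bin. Next I pinch the knob.

play_rows([
  [[0, 1, -50], [0, 0, 0], 0.6],
  [[0, 1, -100], [0, 0, 0], 0.6],
  [[0, 1, -145], [0, 0, 0], 0.6],
  [[0, 1, -170], [0, 0, 0], 0.6],
  [[0, 1, -179], [0, 0, 0], 0.6],
  [[0, 1, -179], [0, 0, 0], 0.6],
  [[0, 1, -179], [0, 0, 0], 0.1],
  [[0, 1, -179], [0, 0, 0], 0.1],
  [[0, 1, -179], [0, 0, 0], 0.1],
  [[0, 1, -179], [0, 0, 0], 0.1],
  [[0, 1, -179], [0, 0, 0], 0.1],
  [[0, 1, -179], [0, 0, 0], 0.1],
], grip_force=10)

```text
time_s: 33.6
tool_pos: [0.4606, -0.1307, 0.0503]
orientation: [0.0, 0.999, -0.051, 0.0]
force: [-0.9, 0.3, 5.7]
opening: 0.0178
```

play_rows([
  [[1, 4, 0], [0, 0, 0], 0.1],
  [[1, 9, 0], [0, 0, 0], 0.1],
  [[3, 17, 0], [0, 0, 0], 0.1],
  [[4, 25, 0], [0, 0, 0], 0.1],
  [[6, 33, 0], [0, 0, 0], 0.1],
  [[9, 41, 0], [0, 0, 0], 0.1],
  [[11, 49, 0], [0, 0, 0], 0.1],
  [[14, 57, 0], [0, 0, 0], 0.1],
  [[17, 65, 0], [0, 0, 0], 0.1],
  [[20, 72, 0], [0, 0, 0], 0.1],
  [[24, 80, 0], [0, 0, 0], 0.1],
  [[27, 87, 0], [0, 0, 0], 0.1],
  [[32, 94, 0], [0, 0, 0], 0.1],
  [[36, 101, 0], [0, 0, 0], 0.1],
  [[40, 108, 0], [0, 0, 0], 0.1],
  [[45, 115, 0], [0, 0, 0], 0.1],
  [[45, 115, 0], [0, 0, 0], 0.1],
])

```text
time_s: 35.72
tool_pos: [0.5058, -0.015, 0.0499]
orientation: [-0.0, 0.999, -0.051, 0.0]
force: [-0.2, -1.0, -2.6]
opening: 0.0174
```

play_rows([
  [[5, 7, 0], [0, 0, 0], 0.1],
  [[11, 13, 0], [0, 0, 0], 0.1],
  [[16, 20, 0], [0, 0, 0], 0.1],
  [[22, 26, 0], [0, 0, 0], 0.1],
  [[28, 31, 0], [0, 0, 0], 0.1],
  [[34, 37, 0], [0, 0, 0], 0.1],
  [[40, 43, 0], [0, 0, 0], 0.1],
  [[47, 48, 0], [0, 0, 0], 0.1],
  [[53, 53, 0], [0, 0, 0], 0.1],
  [[60, 57, 0], [0, 0, 0], 0.1],
  [[67, 62, 0], [0, 0, 0], 0.1],
  [[74, 66, 0], [0, 0, 0], 0.1],
  [[82, 70, 0], [0, 0, 0], 0.1],
  [[89, 74, 0], [0, 0, 0], 0.1],
  [[97, 77, 0], [0, 0, 0], 0.1],
  [[104, 81, 0], [0, 0, 0], 0.1],
  [[112, 84, 0], [0, 0, 0], 0.1],
  [[120, 86, 0], [0, 0, 0], 0.1],
  [[120, 86, 0], [0, 0, 0], 0.1],
])

```text
time_s: 38.1
tool_pos: [0.6264, 0.0708, 0.0501]
orientation: [-0.0, 0.999, -0.051, 0.001]
force: [-0.3, -0.5, -1.1]
opening: 0.0178
```

play_rows([
  [[8, 3, 0], [0, 0, 0], 0.1],
  [[16, 5, 0], [0, 0, 0], 0.1],
  [[24, 7, 0], [0, 0, 0], 0.1],
  [[32, 8, 0], [0, 0, 0], 0.1],
  [[40, 9, 0], [0, 0, 0], 0.1],
  [[48, 10, 0], [0, 0, 0], 0.1],
  [[54, 11, 0], [0, 0, 0], 0.1],
  [[57, 11, 0], [0, 0, 0], 0.1],
  [[59, 11, 0], [0, 0, 0], 0.1],
  [[61, 11, 0], [0, 0, 0], 0.1],
  [[61, 11, 0], [0, 0, 0], 0.1],
])

```text
time_s: 39.48
tool_pos: [0.6834, 0.0812, 0.0498]
orientation: [0.0, 0.999, -0.051, -0.003]
force: [-12.1, 1.9, 6.6]
opening: 0.018
```

play_rows([
  [[-2, 0, 0], [0, 0, 0], 0.4],
  [[-3, 0, 0], [0, 0, 0], 0.7],
  [[-3, 0, 0], [0, 0, 0], 0.7],
  [[-3, 0, 40], [0, 0, 0], 0.7],
  [[-3, 0, 90], [0, 0, 0], 0.8],
  [[-50, 60, 100], [0, 0, 0], 0.8],
  [[-110, 140, 100], [0, 0, 0], 0.8],
  [[-199, 254, 100], [0, 0, 0], 0.8],
  [[-199, 254, 100], [0, 0, 0], 0.8],
  [[-199, 254, 100], [0, 0, 0], 0.8],
  [[-199, 254, 100], [0, 0, 0], 0.8],
  [[-199, 254, 100], [0, 0, 0], 0.8],
], grip_force=25)

```text
time_s: 40.98
tool_pos: [0.4872, 0.336, 0.1502]
orientation: [-0.0, 0.999, -0.05, 0.0]
force: [-0.1, 0.1, -0.8]
opening: 0.07
```

```bash
python3 - <<'E'
from h import *
s=read_state(); print(s['tool_pos'],s['opening'],s['force'],s['time_s'])
t=vision.read_camera('top'); c=vision.read_camera('scene')
cv2.imwrite('pics/top5.png',t)
for z,X in((.08,'knob'),):
    H,S,V=cv2.split(cv2.cvtColor(t,cv2.COLOR_BGR2HSV)); m=(((H<5)|(H>174))&(S>150)&(V>90)).astype(np.uint8)
    k,l,st,cc=cv2.connectedComponentsWithStats(m)
    for i in range(1,k):
        if st[i,4]>20: print(st[i,4],cc[i].round(1),onz('top',cc[i],.08).round(4))
a=cv2.resize(t[90:290,150:450],(480,320),interpolation=cv2.INTER_CUBIC)
b=cv2.resize(c[80:290,80:400],(480,280),interpolation=cv2.INTER_CUBIC)
cv2.imwrite('pics/f.png',np.vstack([a,b]))
E
```

```text
[0.48718684 0.33600631 0.15022132] 0.06998701332202398 [-0.13991234  0.10918141 -0.8184564 ] 40.975
74 [ 37.6 130.1] [0.7729 0.5123 0.08  ]
39 [222.4 166.3] [0.6821 0.0802 0.08  ]
77 [476.3 175.5] [ 0.6541 -0.52    0.08  ]
490 [292.9 219.4] [ 0.5555 -0.082   0.08  ]
```

View pics/f.png

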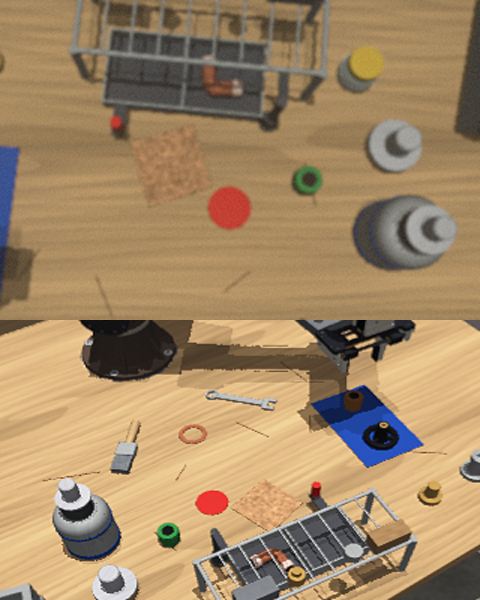

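The bin is shut: the knob pixel (222.4,166.3) equals its starting one. The plug is seated and the elbow is in the bin. Now the nut goes back.

play_rows([
  [[-1, 0, -50], [0, 0, 0], 0.8],
  [[-1, 0, -100], [0, 0, 0], 0.8],
  [[-1, 0, -125], [0, 0, 0], 0.8],
  [[-1, 0, -135], [0, 0, 0], 0.8],
  [[-1, 0, -135], [0, 0, 0], 0.8],
  [[-1, 0, -135], [0, 0, 0], 0.3],
  [[-1, 0, -135], [0, 0, 0], 0.3],
  [[-1, 0, -135], [0, 0, 0], 0.3],
  [[-1, 0, -135], [0, 0, 0], 0.3],
  [[-1, 0, -135], [0, 0, 0], 0.3],
  [[-1, 0, -135], [0, 0, 0], 0.3],
  [[-1, 0, -135], [0, 0, 0], 0.3],
])

```text
time_s: 42.58
tool_pos: [0.4866, 0.3356, 0.0157]
orientation: [-0.0, 0.999, -0.051, 0.0]
force: [-2.0, -0.5, 5.8]
opening: 0.0411
```

play_rows([
  [[0, 0, 20], [0, 0, 0], 0.3],
  [[0, 0, 60], [0, 0, 0], 0.3],
  [[0, 0, 95], [0, 0, 0], 0.3],
  [[10, -50, 95], [0, 0, 0], 0.3],
  [[20, -100, 95], [0, 0, 0], 0.3],
  [[30, -150, 95], [0, 0, 0], 0.3],
  [[40, -200, 95], [0, 0, 0], 0.3],
  [[50, -250, 95], [0, 0, 0], 0.3],
  [[60, -300, 95], [0, 0, 0], 0.3],
  [[68, -350, 95], [0, 0, 0], 0.3],
  [[75, -400, 95], [0, 0, 0], 0.3],
  [[77, -426, 95], [0, 0, 0], 0.3],
  [[77, -426, 95], [0, 0, 0], 0.3],
  [[77, -426, 95], [0, 0, 0], 0.3],
  [[77, -426, 50], [0, 0, 0], 0.3],
  [[77, -426, 20], [0, 0, 0], 0.3],
  [[77, -426, 8], [0, 0, 0], 0.3],
  [[77, -426, 1], [0, 0, 0], 0.3],
  [[77, -426, 0.5], [0, 0, 0], 0.3],
  [[77, -426, 0.5], [0, 0, 0], 0.3],
])

```text
time_s: 45.08
tool_pos: [0.5641, -0.0905, 0.0164]
orientation: [-0.0, 0.999, -0.051, 0.001]
force: [0.1, 0.2, -2.6]
opening: 0.0404
```

play_rows([
  [[0, 0, 0], [0, 0, 0], 0.8],
  [[0, 0, 0], [0, 0, 0], 0.8],
  [[0, 0, 0], [0, 0, 0], 0.8],
  [[0, 0, 30], [0, 0, 0], 0.8],
  [[0, 0, 80], [0, 0, 0], 0.8],
  [[0, 0, 120], [0, 0, 0], 0.8],
  [[15, 150, 120], [0, 0, 0], 0.7],
  [[30, 300, 120], [0, 0, 0], 0.7],
  [[43, 411, 120], [0, 0, 0], 0.7],
  [[43, 411, 120], [0, 0, 0], 0.7],
  [[43, 411, 120], [0, 0, 0], 0.7],
  [[43, 411, 120], [0, 0, 0], 0.7],
  [[43, 411, 120], [0, 0, 0], 0.7],
  [[43, 411, 120], [0, 0, 0], 0.7],
  [[43, 411, 120], [0, 0, 0], 0.7],
])

```text
time_s: 46.95
tool_pos: [0.6061, 0.3199, 0.1352]
orientation: [0.0, 0.999, -0.051, -0.0]
force: [0.1, -0.2, -0.3]
opening: 0.0617
```

play_rows([
  [[0, 1, -50], [0, 0, 0], 0.7],
  [[0, 1, -85], [0, 0, 0], 0.7],
  [[0, 1, -103], [0, 0, 0], 0.7],
  [[0, 1, -110], [0, 0, 0], 0.7],
  [[0, 1, -110], [0, 0, 0], 0.7],
  [[0, 1, -110], [0, 0, 0], 0.2],
  [[0, 1, -110], [0, 0, 0], 0.2],
  [[0, 1, -110], [0, 0, 0], 0.2],
  [[0, 1, -110], [0, 0, 0], 0.2],
  [[0, 1, -110], [0, 0, 0], 0.2],
  [[0, 1, -110], [0, 0, 0], 0.2],
  [[0, 1, -110], [0, 0, 0], 0.2],
])

```text
time_s: 48.45
tool_pos: [0.6065, 0.3213, 0.0258]
orientation: [0.0, 0.999, -0.051, 0.0]
force: [-2.0, 0.1, 4.2]
opening: 0.0264
```

play_rows([
  [[0, 0, 20], [0, 0, 0], 0.2],
  [[0, 0, 60], [0, 0, 0], 0.2],
  [[0, 0, 110], [0, 0, 0], 0.2],
  [[3, -50, 110], [0, 0, 0], 0.2],
  [[6, -100, 110], [0, 0, 0], 0.2],
  [[10, -150, 110], [0, 0, 0], 0.2],
  [[15, -200, 110], [0, 0, 0], 0.2],
  [[20, -250, 110], [0, 0, 0], 0.2],
  [[25, -300, 110], [0, 0, 0], 0.2],
  [[25, -323, 110], [0, 0, 0], 0.2],
  [[25, -323, 110], [0, 0, 0], 0.2],
  [[25, -323, 110], [0, 0, 0], 0.2],
  [[25, -323, 60], [0, 0, 0], 0.2],
  [[25, -323, 25], [0, 0, 0], 0.2],
  [[25, -323, 8], [0, 0, 0], 0.2],
  [[25, -323, 1], [0, 0, 0], 0.2],
  [[25, -323, 0.5], [0, 0, 0], 0.2],
  [[25, -323, 0.5], [0, 0, 0], 0.2],
])

```text
time_s: 50.7
tool_pos: [0.6322, -0.0014, 0.0273]
orientation: [-0.0, 0.999, -0.051, 0.001]
force: [-1.0, -0.5, -2.3]
opening: 0.0264
```

play_rows([
  [[0, 0, 0], [0, 0, 0], 0.7],
  [[0, 0, 0], [0, 0, 0], 0.7],
  [[0, 0, 0], [0, 0, 0], 0.7],
  [[0, 0, 40], [0, 0, 0], 0.7],
  [[0, 0, 90], [0, 0, 0], 0.7],
  [[0, 0, 140], [0, 0, 0], 0.7],
  [[-20, 200, 150], [0, 0, 0], 0.7],
  [[-30, 385, 150], [0, 0, 0], 0.7],
  [[-30, 385, 150], [0, 0, 0], 0.7],
  [[-30, 385, 150], [0, 0, 0], 0.7],
  [[-30, 385, 150], [0, 0, 0], 0.7],
  [[-30, 385, 150], [0, 0, 0], 0.7],
  [[-30, 385, 150], [0, 0, 0], 0.7],
  [[-30, 385, 150], [0, 0, 0], 0.7],
])

```text
time_s: 52.45
tool_pos: [0.6009, 0.3839, 0.1755]
orientation: [0.0, 0.999, -0.051, -0.0]
force: [-0.6, -0.6, 0.5]
opening: 0.0612
```

```bash
python3 - <<'E'
from h import *
s=read_state(); print(s['tool_pos'],s['opening'],s['force'],s['time_s'])
t=vision.read_camera('top'); c=vision.read_camera('scene')
a=cv2.resize(t[120:260,200:440],(560,326),interpolation=cv2.INTER_CUBIC)
b=cv2.resize(c[180:290,100:310],(510,267),interpolation=cv2.INTER_CUBIC)
b=cv2.copyMakeBorder(b,0,0,0,50,cv2.BORDER_CONSTANT)
cv2.imwrite('pics/g.png',np.vstack([a,b]))
E
```

```text
[0.60093855 0.38390274 0.17552033] 0.06123015033359673 [-0.55011917 -0.6024143   0.45182715] 52.45
```

View pics/g.png

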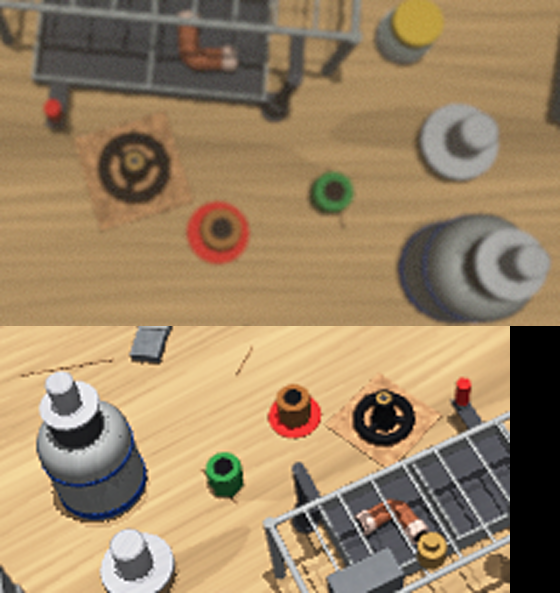

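Both are back and centred with red or cork showing all round: nut at g (220,230) and wheel, hub up, at (135,167). The plug is seated at (515,265), the bin is shut with its elbow inside, and the arm is clear.

```bash
python3 -c "
from cell import arm; print(arm.close_job())"
```

```text
the job is handed in; nothing more can be done
None
```

I finished the job as asked and handed it in at about 52.5 s of the 144 s; the hand-in gives no verdict.

**What I did:** I set the nut and then the handwheel aside on the blue mat. I swung the bin out by its knob until the force rose at its stop and seated the plug in the dewar's neck. I then swung the bin shut and put the nut and handwheel back on their pads.

**Last checks:**
- **Plug:** it stands upright with its flange on the rim. It met no side force going in, and the downward contact force rose by about 9 N as it seated.
- **Bin:** it is shut, with the knob back at its starting pixel in the top view. The elbow is still inside.
- **Nut and handwheel:** each shows its pad all round in both camera views, and the handwheel is hub up.
- **Arm:** clear of everything, gripper open.

**What disagreed:**
- **Camera offset:** the two cameras differed by 3 to 7 mm in x, beyond the stated 2 mm calibration. I averaged them, which stayed within the 5 mm of clearance in the neck.
- **Swing arc:** my first arc was a few mm off and drew about 18 N on the knob, so I corrected it partway.

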